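Refit the screen and overflow pipe of a rice-soaking tank

ROBOT

A 7-joint arm with a two-finger parallel gripper is mounted at the origin on the work surface. World frame = base frame: x ahead of the robot, y to its left, z up, the work surface at z = 0. Lengths are in m, angles in degrees, forces in N, time in s.
With the tool pointing down it reaches from about 0.4 to 0.9 m from the base axis. Payload 5.6 kg.
Tool frame: the origin (TCP) lies on the centre line of the jaws, within the pads' length; the fingertips stand 19 mm ahead of it and the grasp point (between the pads) is the TCP (tcp_to_tips is the distance from the TCP to the fingertips, in m); z points along the fingers, y is the line along which they close (so a half turn about z gives the same grasp; the last joint's range is limited). The gripper opens to 92 mm and grips with 3 to 60 N. Pads are 20 mm wide; open, the fingers measure 128 mm over their backs; the gripper's body (75 mm by 189 mm) begins 69 mm behind the grasp point.
Start: joints at [-75.057, 26.786, -0.665, 91.828, 0.344, 61.387, -3.226], TCP at [0.194, 0.62, 0.234] pointing down, gripper open.
Joint ranges: [-144.91, 144.91], [-17.63, 115.5], [-89.93, 88.59], [15.96, 139.68], [-74.01, 254.01], [8.47, 105.57], [-167.45, 167.45]. Speed limits (degrees/s): [147.25, 147.25, 180, 180, 180, 180, 180].

INTERFACE

Orientations are given as a 3x3 rotation matrix whose columns are the frame's x, y, z axes.
In Python, from plant import get_state, read_camera, camera_params, job_done, find_in, outline_of, landmark_of, tcp_to_tips gives the robot as it stands.
- The arm moves only by the tool step_arm, never from a script. Its argument "series" is a list of rows, each a list of 3 entries, a list of its own where there are three numbers: the closure, from -1 (fully open) to 1 (shut), so that 0 is half open, then the shift along the world's x, y, z in units of 120 mm (1.0 is 120 mm), then the turn about the world's z in units of 90 degrees (1.0 is 90 degrees). A call has exactly 5 rows; each row is the pose to reach, as a shift and turn from the pose commanded when the call began; what a row does not reach only later rows make up. A row lasts 1/8 s, in which the tool goes at most 62.5 mm and 10.7 degrees, less where a joint would pass 70% of its speed; a pose out of reach is approached as far as the arm can. A call with a number of a shift or a turn outside -1 to 1 is refused whole. A call with a gripper value outside its range is refused whole. The fingers move at their own pace and stop on an object; "force" is the grip in N (left out, the last holds). Time passes only in rows, so rows that repeat a pose let the fingers close, or fill a call up. It gives the time, the measured TCP pose, the force, the opening and the grip force at its end, in the units of the state.
- get_state(): the state, without advancing time (a new reading comes with each control period).
- read_camera(name): name is "side" or "top" or "wrist"; returns the picture (400x640x3 uint8, red, green, blue); there is no depth.
- camera_params(name): a dict with "fx", "fy", "cx", "cy" (pixels), "dist_coeffs" ([k1, k2, p1, p2, k3] as OpenCV has them; the pictures are not rectified), "R" (3x3) and "t" (3): a world point X has camera coordinates R X + t; the wrist camera has in their place "tool_from_camera" (4x4, takes a point from camera to tool coordinates, whose origin is the TCP and whose axes are the flange's). Camera axes: x right, y down, z forward; pixel columns grow to the right and rows downward; lengths in m; the calibration is good to about 2 mm. A picture is of the moment at which its call begins: read the wrist's pose just before it. camera_params takes no time and is no camera call.
- job_done(): hands the job in; it is judged then, once.
Trained networks look in the newest picture that a camera, given by its name, has taken for a name from the list of things; names that differ only in an ending like _2 or _b are one class to them, and where a whole thing is asked for, a point or a joint stands for the part that bears it (a point fixed in the world has none). Each returns a list of dicts, best first, with "p" (0 to 1); they miss things now and then, are a little off and sometimes report something else, mostly with a low value. They report only what shows in the picture. A call takes as long as a camera call. They do not tell look-alikes from the thing itself.
- find_in(thing, camera): "at" ([column, row] in pixels, amid what is visible of it).
- outline_of(thing, camera): "region" (400x640 bool, what is visible of it) and "at" ([column, row] in pixels, amid what is visible of it).
- landmark_of(thing, camera): "at" ([column, row] in pixels: a listed point, or the origin of a listed thing).
The state is a dict: "t": time; "joint_positions": joint angles; "qd": joint speeds; "effort": joint torques, N m; "tool_pos": TCP position; "orientation": TCP orientation; "ft_force": force on the tool from outside, world axes, zero at the start; "moment": the same for the moment, N m; "width": opening from 0.0 (shut) to 1.0 (fully open); "finger_force": force on a finger pad.
Only numpy, scipy, OpenCV 4.12 (cv2) and the standard library are available. Lean on these libraries where they do the work, as an engineer would, in place of code of your own. Each camera call takes 0.05 s, during which the arm holds its last target. There are 200 camera calls.

TASK

The rice-soaking tank has been washed; get it ready for filling. Slide the strainer screen from the drainer down between the tank's two guides until it stands on the tank floor, and push the tank's 22 mm overflow pipe upright into the push-fit drain fitting, tapered end first, past the seal until it bottoms. Let go of both and leave the wider pipe, the spray bottle, the scraper and the beaker as they are.

Things in the scene. Friction and masses are not known exactly. Their poses are not given: they have to be found in the camera images.
- screen_mid (a point): Strainer screen, on edge in the drainer's wire slots (7 mm wide, 70 mm high: lift straight up). Steel grille 250 mm wide (x), 4 mm thick (y), 95 mm tall, with a grip 80 (x) x 10 (y) x 25 mm on top of its middle; 120 mm tall over all, 0.3 kg, faces alike. Point: centre, 60 mm above the lower edge; the grip's centre lies 47.5 mm above it.
- guide_top (a point): Tank's screen guides: two upright steel channels facing each other on the inside of two opposite walls, 7 mm wide (y), 12 mm deep, open only at the top. Point: midway between them at the top of their straight part, 95 mm above the tank floor; above that they flare to 20 mm wide within 12 mm. x: from channel to channel (walls 260 mm apart); y: through the screen, towards the drain fitting; z up.
- guide_foot (a point): Point on the tank floor midway between the guides, axes as guide_top: the middle of the screen's lower edge must stand here. The tank is a fixed white tub, 272 (x) x 332 (y) mm with a 12 mm outward lip; its rim is 145 mm above the table and 110 mm above its floor.
- overflow_mid (a point): This tank's overflow pipe: steel tube, 22 mm outside diameter, 110 mm long, 0.06 kg, upright on the drainer. Its lower 6 mm taper to 18 mm; a black line 30 mm above the foot marks full insertion. Point: half-way up on the axis, 55 mm from either end; z up along it. The wider pipe stands some 110 to 140 mm beside it, on either side.
- collet_mouth (a point): Push-fit drain fitting, pointing straight up: grey, 41 mm wide, black collet ring, 18 mm above the tank floor, 100 mm from the screen's plane, 90 mm from the wall. Bore 24 mm, mouth flared to 29. Point: centre of the mouth; axes as guide_top. About 14 mm down a sprung lip seal resists: push with some 8 to 13 N from there to the bottom; the pipe stays where pushing stops and its weight will not carry it past.
- collet_seat (a point): Bottom of the fitting's bore, 30 mm below its mouth: the pipe's foot must rest here (pipe top then 80 mm above the mouth, 12 mm below the tank's rim). Axes as guide_top.
- wide_pipe_mid (a point): Bystander: wider overflow pipe of another tank, 32 mm outside diameter, 110 mm long, upright on the drainer. This point: half-way up on its axis.
- sprayer_mid (a point): Bystander: dark spray bottle with black trigger head, 72 mm wide, 200 mm tall. This point: 100 mm above its foot.
- scraper_mid (a point): Bystander: dough scraper lying flat, steel blade 105 x 140 mm with a wooden handle, 25 mm high. This point: its centre.
- beaker_mid (a point): Bystander: white plastic beaker, 84 mm wide, 95 mm tall. This point: half-way up on its axis.
There are look-alikes about, which are no part of the job. What is shaped like the part that bears overflow_mid but yellow is not meant.

How it is judged (in metres and radians):
At the end, for the whole second after the job is handed in: Screen in both guides, lower edge within 4 mm of the floor, centred to 10 mm, square to 0.1 rad; 22 mm pipe upright (0.09 rad) in the fitting, tapered end down, foot within 3 mm of the bore bottom; both at rest, released; wider pipe, spray bottle, scraper, beaker within 30 mm of their starts (z of screen_mid in the frame of guide_foot between 0.054 and 0.064 m and x of screen_mid in the frame of guide_foot between -0.01 and 0.01 m and y of screen_mid in the frame of guide_foot between -0.008 and 0.008 m and angle between the y axis of screen_mid and the y axis of guide_foot, either way round below 0.1 rad and z of overflow_mid in the frame of collet_seat below 0.058 m and horizontal distance between overflow_mid and collet_seat below 0.006 m and angle between overflow_mid's own z axis and vertical below 0.09 rad and linear speed of each of screen, overflow below 0.02 m/s and distance of each of wide_pipe_mid, sprayer_mid, scraper_mid, beaker_mid from where it was at the start of the episode below 0.03 m); the robot touches nothing.
It fails at once if the wider pipe is moved or knocked over (distance of wide_pipe_mid from where it was at the start of the episode above 0.03 m).
It fails at once if the spray bottle, scraper or beaker is pushed away (distance of any of sprayer_mid, scraper_mid, beaker_mid from where it was at the start of the episode above 0.03 m).
It also fails if it takes over 72 s, if anything falls off the work surface, if the arm or the gripper's body presses on something with over 40 N, if the wrist force passes 120 N, or if a joint passes its speed limit or range.

## Working session

There is one attempt and no reset: what is moved stays moved. The work goes in short steps, Python scripts to look and compute and a tool call to move; the robot and the scene stay as the last step left them, time stands still between calls to the robot, and variables do not carry over. Pictures are saved under pics/ and viewed, at most 10 in all, crops included, and the job is handed in when it is done.

Besides the shell and the picture viewer there is one more tool, called after ">>>" by a JSON object that holds its "op" and its "data". step_arm: Moves the arm, as the interface text tells. Shifts and turns lie within -1 to 1; 1 stands for 120 mm of shift or 90 degrees of turn. Its arguments: {"type":"object","properties":{"series":{"type":"array"},"force":{"type":"number"}},"required":["series"]}

```bash
mkdir -p pics
cat > h.py <<'E'
import numpy as np, cv2
from plant import *
def P(c):
    p=camera_params(c);K=np.array([[p["fx"],0,p["cx"]],[0,p["fy"],p["cy"]],[0,0,1.]]);D=np.array(p["dist_coeffs"],float)
    if "R" in p: return K,D,np.array(p["R"]),np.array(p["t"])
    s=get_state();T=np.array(p["tool_from_camera"]);W=np.eye(4);W[:3,:3]=s["orientation"];W[:3,3]=s["tool_pos"]
    M=np.linalg.inv(W@T);return K,D,M[:3,:3],M[:3,3]
def ray(C,px):
    K,D,R,t=C;u=cv2.undistortPoints(np.array([[px]],float),K,D)[0,0]
    d=R.T@np.array([u[0],u[1],1]);return -R.T@t,d/np.linalg.norm(d)
def onz(C,px,z):
    o,d=ray(C,px);return o+d*(z-o[2])/d[2]
def tri(obs):
    A=0;b=0;rs=[ray(C,p) for C,p in obs]
    for o,d in rs:
        Q=np.eye(3)-np.outer(d,d);A=A+Q;b=b+Q@o
    X=np.linalg.solve(A,b);return X,[float(np.linalg.norm((np.eye(3)-np.outer(d,d))@(X-o))) for o,d in rs]
def proj(C,X):
    K,D,R,t=C;return cv2.projectPoints(np.array(X,float).reshape(-1,3),cv2.Rodrigues(R)[0],t,K,D)[0].reshape(-1,2)
E
python3 - <<'E'
from h import *
s=get_state();print(s["t"],s["tool_pos"],np.round(s["orientation"],3))
np.set_printoptions(precision=1,suppress=True)
ims={}
for c in("side","top","wrist"):
    ims[c]=read_camera(c);cv2.imwrite(f"pics/{c}0.png",ims[c][:,:,::-1])
    C=P(c);print(c,-C[2].T@C[3]*1000,C[2][2],C[0][0,0])
    for n in("screen_mid","guide_top","guide_foot","overflow_mid","collet_mouth","wide_pipe_mid"):
        print(c,n,[(np.round(d["at"],1).tolist(),round(d["p"],2)) for d in landmark_of(n,c)])
E
```

```text
0.0 [0.19438799 0.61967858 0.23264236] [[-0.954  0.299 -0.   ]
 [ 0.299  0.954 -0.002]
 [-0.    -0.002 -1.   ]]
side [  -48.4 -1096.1   957.7] [ 0.4  0.7 -0.5] 486.9484530313731
side screen_mid [([317.1, 255.2], 0.66)]
side guide_top []
side guide_foot [([286.8, 201.4], 0.63)]
side overflow_mid [([317.8, 281.8], 0.85), ([339.4, 304.4], 0.55)]
side collet_mouth [([273.0, 190.5], 0.86)]
side wide_pipe_mid [([357.4, 261.4], 0.55)]
top [ 364.6  -14.1 1419.3] [ 0.2 -0.  -1. ] 372.2785596579954
top screen_mid [([357.7, 229.1], 0.8)]
top guide_top [([268.8, 211.0], 0.72), ([246.0, 218.0], 0.51)]
top guide_foot [([172.8, 221.5], 0.74), ([277.1, 214.0], 0.68)]
top overflow_mid [([414.5, 244.0], 0.48), ([384.0, 243.5], 0.45)]
top collet_mouth [([252.9, 220.6], 0.93)]
top wide_pipe_mid [([382.0, 207.0], 0.7), ([271.9, 210.7], 0.49)]
wrist [117.  644.2 383.9] [ 0.3 -0.1 -1. ] 336.9026833829995
wrist screen_mid []
wrist guide_top []
wrist guide_foot []
wrist overflow_mid []
wrist collet_mouth []
wrist wide_pipe_mid []
```

View pics/top0.png

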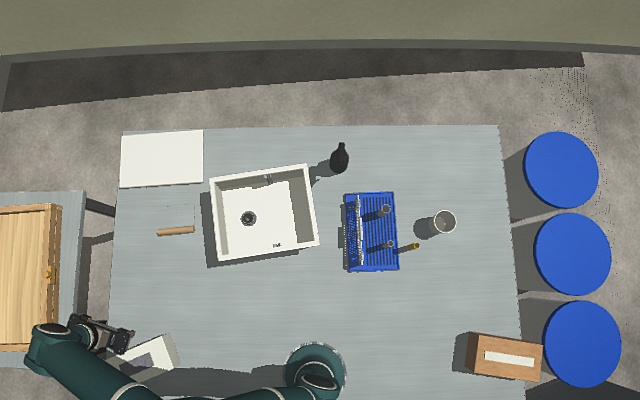

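View pics/side0.png

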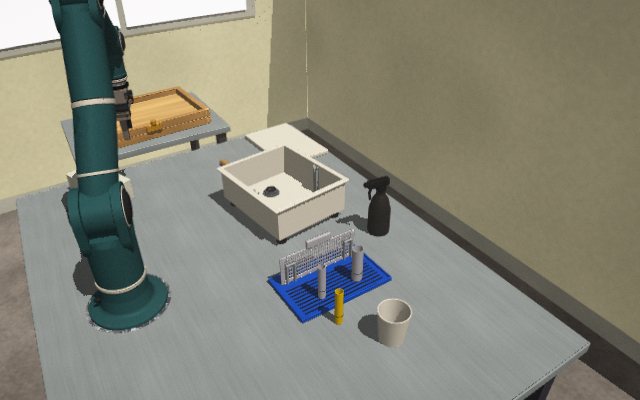

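Top view: tank with drain at (249,219) and guides at about (268,178) and (277,245). The drainer carries the screen at (352,230), with pipes at (389,244) and (384,210). Side view candidates for the overflow pipe:
- Thin steel pipe on the drainer at (322,281). This is my choice.
- Yellow look-alike off the drainer at (339,306).
- Wider steel pipe at (357,263).

Run:
```python
from h import *
np.set_printoptions(precision=4,suppress=True)
S,T=P("side"),P("top")
for n,a,b in(("screen",(317.1,255.2),(357.7,229.1)),("pipe",(320,281.8),(386,243.5)),("mouth",(273,190.5),(252.9,220.6)),("mouthalt",(271,190.5),(249,219)),("foot",(286.8,201.4),(277.1,214)),("wide",(357.4,261.4),(383,208))):
    print(n,*tri([(S,a),(T,b)]))
im=cv2.imread("pics/top0.png")[120:290,190:430];im2=cv2.imread("pics/side0.png")[200:340,250:420]
a=cv2.resize(im,(480,340),interpolation=3);b=cv2.resize(im2,(680,560)[:2],interpolation=3)
cv2.imwrite("pics/crop.png",b)
```

```text
screen [ 0.5144 -0.1674  0.0587] [0.0025633134615445593, 0.00256331346154473]
pipe [ 0.4602 -0.269   0.0613] [0.0017914749535449458, 0.0017914749535450835]
mouth [0.5597 0.2146 0.0601] [0.005761373367294043, 0.00576137336729408]
mouthalt [0.5642 0.2323 0.0498] [0.002272299603551144, 0.0022722996035513276]
foot [0.576  0.1283 0.0582] [0.0020141796178520495, 0.0020141796178520456]
wide [ 0.5891 -0.2623  0.0696] [0.0030458110386880144, 0.003045811038687985]
```

View pics/crop.png

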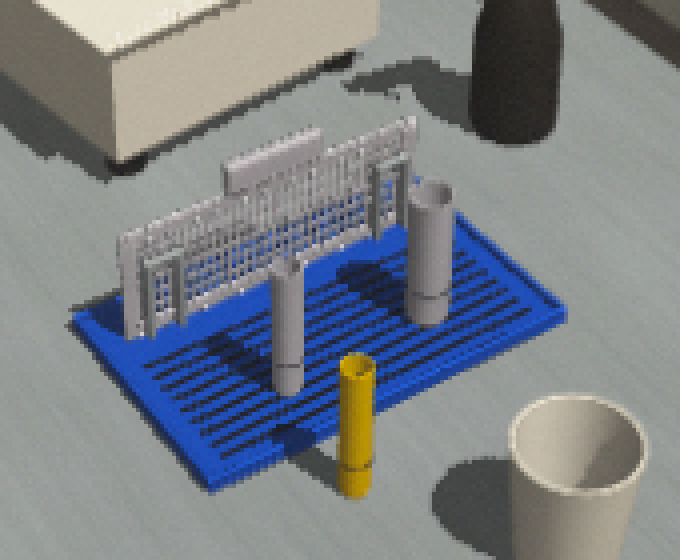

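The crop confirms it: the thin grey pipe with the line near its foot is at crop (288,330), the wider one is at (430,255) and the yellow one at (357,430). I'm moving above the tank for a wrist look.

>>> {"op": "step_arm", "data": {"series": [[-1,[0.2,-0.2,0.3],0.1],[-1,[0.4,-0.4,0.6],0.2],[-1,[0.6,-0.6,0.9],0.28],[-1,[0.8,-0.8,1],0.28],[-1,[0.9,-1,1],0.28]]}}

```text
t: 1.68
tool_pos: [0.3044, 0.4995, 0.3552]
orientation: [[-0.991, -0.134, 0.002], [-0.134, 0.991, 0.002], [-0.002, 0.002, -1.0]]
ft_force: [-0.5, -0.5, -1.1]
width: 1.002
finger_force: 0.0
```

>>> {"op": "step_arm", "data": {"series": [[-1,[0.3,-0.3,0.1],0],[-1,[0.5,-0.5,0.2],0],[-1,[0.7,-0.7,0.4],0],[-1,[0.9,-0.9,0.4],0],[-1,[1,-1,0.4],0]]}}

```text
t: 2.3
tool_pos: [0.4238, 0.3787, 0.4019]
orientation: [[-0.991, -0.133, 0.001], [-0.133, 0.991, 0.0], [-0.001, 0.0, -1.0]]
ft_force: [-0.4, 0.0, 0.3]
width: 0.998
finger_force: 0.0
```

>>> {"op": "step_arm", "data": {"series": [[-1,[0.3,-0.3,0],0],[-1,[0.5,-0.5,0],0],[-1,[0.7,-0.7,0],0],[-1,[0.9,-0.9,0],0],[-1,[1,-1,0],0]]}}

```text
t: 2.92
tool_pos: [0.5432, 0.2593, 0.4011]
orientation: [[-0.991, -0.134, -0.001], [-0.134, 0.991, -0.0], [0.001, -0.0, -1.0]]
ft_force: [0.6, 0.4, 0.1]
width: 0.998
finger_force: 0.0
```

>>> {"op": "step_arm", "data": {"series": [[-1,[0.1,-0.3,0],0],[-1,[0.2,-0.5,0],0],[-1,[0.2,-0.6,0],0],[-1,[0.2,-0.7,0],0],[-1,[0.2,-0.7,0],0]]}}

```text
t: 3.55
tool_pos: [0.5661, 0.1763, 0.4018]
orientation: [[-0.991, -0.136, 0.0], [-0.136, 0.991, 0.0], [-0.0, 0.0, -1.0]]
ft_force: [0.2, 0.3, 0.2]
width: 0.997
finger_force: 0.0
```

```bash
cat > look.py <<'E'
import sys
from h import *
np.set_printoptions(precision=4,suppress=True)
s=get_state();C=P("wrist");im=read_camera("wrist");n=sys.argv[1]
cv2.imwrite(f"pics/{n}.png",im[:,:,::-1]);np.savez(f"{n}.npz",K=C[0],D=C[1],R=C[2],t=C[3])
print(s["t"],s["tool_pos"],s["orientation"].tolist() if hasattr(s["orientation"],"tolist") else s["orientation"],s["joint_positions"])
for k in sys.argv[2:]: print(k,[(np.round(d["at"],1).tolist(),round(d["p"],2)) for d in landmark_of(k,"wrist")])
E
python3 look.py w1 guide_top guide_foot collet_mouth collet_seat
```

```text
3.55 [0.5661 0.1763 0.4018] [[-0.9907553727042232, -0.1356605672989073, 4.4021069185266746e-05], [-0.135660541544548, 0.9907553062725928, 0.000374914044914586], [-9.447515990453718e-05, 0.00036547618221638065, -0.9999999287507997]] [-29.796   14.1658  11.6103  88.1384  -2.9065  77.9801  79.8726]
guide_top [([288.4, 169.3], 0.72)]
guide_foot [([296.7, 158.7], 0.79)]
collet_mouth [([360.6, 157.4], 0.9)]
collet_seat [([359.7, 157.4], 0.76)]
```

View pics/w1.png

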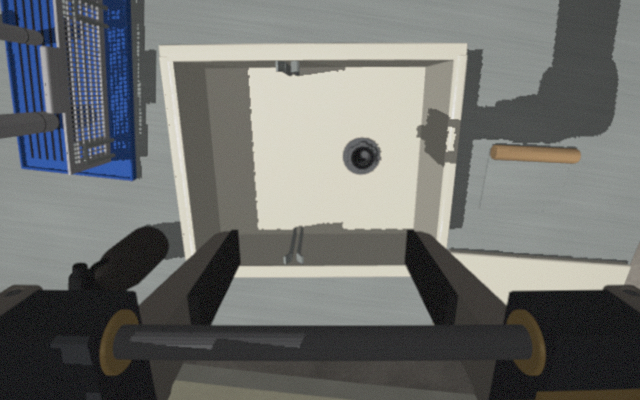

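The wrist view shows the guides at (288,68) near and (295,245) far, with the fitting at (362,156). I'll take a second view on the way to the drainer.

>>> {"op": "step_arm", "data": {"series": [[-1,[0,-0.3,0],0],[-1,[0,-0.6,0],0],[-1,[0,-0.9,0],0],[-1,[0,-1,0],0],[-1,[0,-1,0],0]]}}

```text
t: 4.42
tool_pos: [0.5665, 0.0567, 0.4017]
orientation: [[-0.991, -0.135, 0.0], [-0.135, 0.991, 0.001], [-0.0, 0.001, -1.0]]
ft_force: [-0.0, 0.2, 0.2]
width: 1.003
finger_force: 0.0
```

```bash
python3 look.py w2 guide_top guide_foot collet_mouth
python3 - <<'E'
from h import *
L=lambda n:(lambda z:(z["K"],z["D"],z["R"],z["t"]))(np.load(n+".npz"))
def crop(n,c,w,h,f):
    im=cv2.imread(f"pics/{n}.png");x,y=int(c[0]-w//2),int(c[1]-h//2);print(n,"origin",x,y)
    return cv2.resize(im[y:y+h,x:x+w],None,fx=f,fy=f,interpolation=3)
rows=[]
for n in("w1","w2"):
    C=L(n);g=np.array([.576,.128]);u=np.array([np.cos(.137),np.sin(.137)])
    pts=[[*(g-u*.125),.13],[*(g+u*.125),.13],[.5642,.2323,.053]]
    px=proj(C,pts);print(px)
    rows.append(np.hstack([crop(n,p,50,50,5) for p in px]))
cv2.imwrite("pics/g.png",np.vstack(rows))
E
```

```text
4.425 [0.5665 0.0567 0.4017] [[-0.9908082001843941, -0.13527410449544977, 0.0001646217355115579], [-0.13527399135784943, 0.9908080652936593, 0.0005700974936933097], [-0.0002402279712019715, 0.0005425882324289967, -0.9999998239442505]] [-21.8134  11.5643  15.3195  91.5354  -3.1443  77.306   91.6747]
guide_top [([382.6, 178.6], 0.67)]
guide_foot [([373.7, 166.9], 0.68)]
collet_mouth [([439.9, 168.0], 0.76)]
[[279.94025674  58.36102982]
 [286.27463349 252.47070653]
 [359.19472076 154.75084679]]
w1 origin 254 33
w1 origin 261 227
w1 origin 334 129
[[380.38904072  72.609978  ]
 [371.73470294 262.73690175]
 [437.15100315 165.18265165]]
w2 origin 355 47
w2 origin 346 237
w2 origin 412 140
```

View pics/g.png

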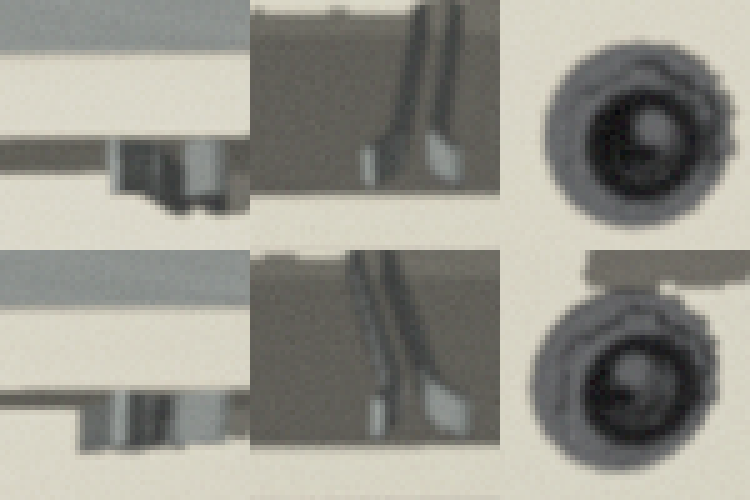

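Run:
```python
from h import *
np.set_printoptions(precision=4,suppress=True)
L=lambda n:(lambda z:(z["K"],z["D"],z["R"],z["t"]))(np.load(n+".npz"))
A,B=L("w1"),L("w2")
for n,a,b,z in(("far",(293.2,260),(380,270),.142),("near",(287,66),(385.5,81),.142),("mouth",(362,157.6),(440.1,167.9),.053),("g_top",(288.4,169.3),(382.6,178.6),.13),("foot",(296.7,158.7),(373.7,166.9),.035)):
    print(n,tri([(A,a),(B,b)]),onz(A,a,z),onz(B,b,z))
```

```text
far (array([0.7045, 0.156 , 0.1398]), [0.00022080763623018245, 0.0002208076362301976]) [0.7036 0.1561 0.142 ] [0.7031 0.1554 0.142 ]
near (array([0.4598, 0.1195, 0.1252]), [0.0005988037150006371, 0.0005988037150004682]) [0.4602 0.1213 0.142 ] [0.4614 0.1166 0.142 ]
mouth (array([0.5674, 0.2369, 0.0553]), [9.391842484417795e-05, 9.3918424844203e-05]) [0.5679 0.2372 0.053 ] [0.5677 0.2377 0.053 ]
g_top (array([0.5792, 0.1359, 0.1381]), [0.0018573136467393329, 0.0018573136467392626]) [0.583  0.1353 0.13  ] [0.5791 0.1375 0.13  ]
foot (array([0.5837, 0.1398, 0.0409]), [0.001464764943245579, 0.0014647649432457382]) [0.5864 0.1396 0.035 ] [0.5834 0.1408 0.035 ]
```

>>> {"op": "step_arm", "data": {"series": [[-1,[-0.2,-0.3,0],-0.05],[-1,[-0.4,-0.6,0],-0.1],[-1,[-0.6,-0.9,0],-0.1],[-1,[-0.6,-1,0],-0.1],[-1,[-0.6,-1,0],-0.1]]}}

```text
t: 5.25
tool_pos: [0.495, -0.0633, 0.4018]
orientation: [[-1.0, 0.021, 0.001], [0.021, 1.0, 0.0], [-0.001, 0.0, -1.0]]
ft_force: [0.3, 0.8, 0.4]
width: 1.001
finger_force: 0.0
```

```bash
python3 look.py w3 screen_mid overflow_mid wide_pipe_mid guide_top guide_foot collet_mouth
```

```text
5.25 [ 0.495  -0.0633  0.4018] [[-0.999778831618455, 0.021017738802878334, 0.0007365481999044562], [0.021017992495823982, 0.9997790403257649, 0.00033840321796741504], [-0.0007292729820088329, 0.00035380913841378956, -0.9999996714899518]] [-15.7701   3.4669  20.4593 100.6026  -1.2711  76.1115  93.7548]
screen_mid [([250.3, 167.7], 0.94)]
overflow_mid [([175.5, 126.4], 0.84), ([113.6, 121.8], 0.74)]
wide_pipe_mid [([193.9, 212.5], 0.89)]
guide_top [([472.2, 220.6], 0.63)]
guide_foot [([446.4, 200.7], 0.61)]
collet_mouth [([513.5, 194.3], 0.57)]
```

>>> {"op": "step_arm", "data": {"series": [[-1,[0,-0.3,0],0],[-1,[0,-0.6,0],0],[-1,[0,-0.9,0],0],[-1,[0,-1,0],0],[-1,[0,-1,0],0]]}}

```text
t: 6.22
tool_pos: [0.4946, -0.1835, 0.4014]
orientation: [[-1.0, 0.022, -0.0], [0.022, 1.0, 0.0], [0.0, 0.0, -1.0]]
ft_force: [-0.1, 0.0, 0.0]
width: 0.997
finger_force: 0.0
```

```bash
python3 look.py w4 screen_mid overflow_mid wide_pipe_mid; python3 -c "
import cv2,numpy as np
a=cv2.imread('pics/w3.png')[:300];b=cv2.imread('pics/w4.png')[:300]
cv2.imwrite('pics/d.png',np.vstack([a,b]))"
```

```text
6.225 [ 0.4946 -0.1835  0.4014] [[-0.9997640713154313, 0.021718343459840746, -0.0003395057490067648], [0.02171822982005039, 0.9997640753376515, 0.00033489958809447106], [0.0003466991155063602, 0.0003274471117930452, -0.9999998862890497]] [ -7.3412   6.8399  26.9555  97.4853  -3.1952  76.4569 108.9551]
screen_mid []
overflow_mid [([190.9, 123.0], 0.83), ([258.1, 125.9], 0.61)]
wide_pipe_mid [([273.0, 216.1], 0.64)]
```

View pics/d.png

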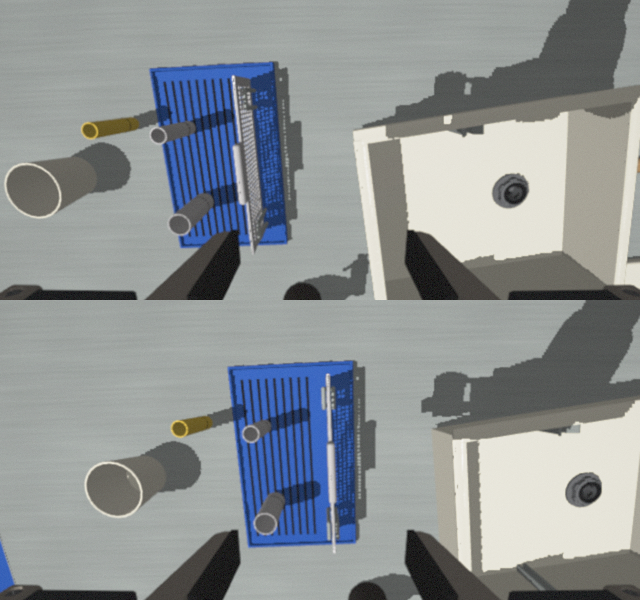

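Screen in w4 is nearly edge-on, with the grip at rows 145–193 around column 332. The small pipe's top is at (251,134) and the wide one at (266,224). I'll zoom in for exact pixels.

Run:
```python
from h import *
def cr(n,x,y):
    im=cv2.imread(f"pics/{n}.png");return cv2.resize(im[y:y+70,x:x+60],None,fx=4.0,fy=4.0,interpolation=3)
cv2.imwrite("pics/z.png",np.vstack([np.hstack([cr("w3",210,138),cr("w3",145,100)]),np.hstack([cr("w4",300,135),cr("w4",240,100)])]))
```

```text
(no output)
```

View pics/z.png

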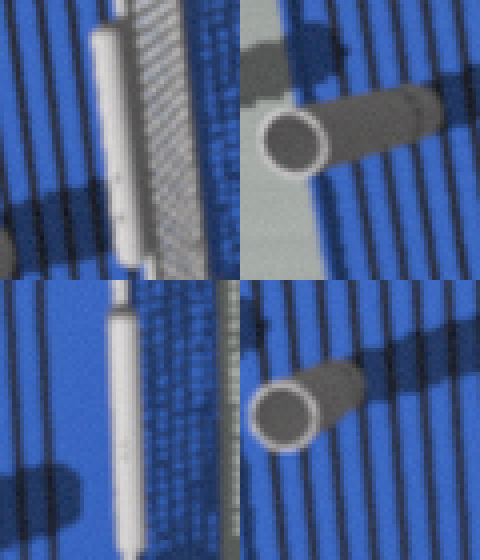

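Run:
```python
from h import *
np.set_printoptions(precision=4,suppress=True)
L=lambda n:(lambda z:(z["K"],z["D"],z["R"],z["t"]))(np.load(n+".npz"))
A,B=L("w3"),L("w4");r={}
for n,a,b in(("gn",(236.25,144.75),(330.5,143.5)),("gf",(242.25,204.25),(332.75,203)),("pipetop",(158.5,135.25),(251.25,133.75)),("widetop",(180.5,223.5),(266,224))):
    r[n]=tri([(A,a),(B,b)])[0];print(n,tri([(A,a),(B,b)]))
print((r["gn"]+r["gf"])/2,np.degrees(np.arctan2(*(r["gf"]-r["gn"])[[1,0]])))
S,T=P("side"),P("top")
print("pipetop->side",proj(S,r["pipetop"]),proj(T,r["pipetop"]))
```

```text
gn (array([ 0.4737, -0.1723,  0.1232]), [9.07541890579996e-05, 9.07541890580709e-05])
gf (array([ 0.5521, -0.1705,  0.1274]), [8.008566925508102e-05, 8.008566925482519e-05])
pipetop (array([ 0.4599, -0.2734,  0.1171]), [4.206096981299401e-05, 4.206096981298959e-05])
widetop (array([ 0.5841, -0.2633,  0.114 ]), [0.0009520793866968037, 0.0009520793866968018])
[ 0.5129 -0.1714  0.1253] 1.3141886742509141
pipetop->side [[321.3096 266.8095]] [[389.978  242.8122]]
```

>>> {"op": "step_arm", "data": {"series": [[-1,[0.1,0.1,-0.3],0.03],[-1,[0.15,0.1,-0.6],0.03],[-1,[0.15,0.1,-0.8],0.03],[-1,[0.15,0.1,-1],0.03],[-1,[0.15,0.1,-1],0.03]]}}

```text
t: 7.05
tool_pos: [0.5117, -0.1704, 0.2802]
orientation: [[-1.0, -0.028, -0.003], [-0.028, 1.0, 0.001], [0.003, 0.001, -1.0]]
ft_force: [0.4, -0.0, 0.0]
width: 1.0
finger_force: 0.0
```

>>> {"op": "step_arm", "data": {"series": [[-0.5,[0,0,-0.3],0],[-0.5,[0,0,-0.6],0],[-0.5,[0,0,-0.8],0],[-0.5,[0,0,-0.9],0],[-0.5,[0,0,-0.9],0]]}}

```text
t: 7.68
tool_pos: [0.5128, -0.1716, 0.1739]
orientation: [[-1.0, -0.027, 0.0], [-0.027, 1.0, 0.0], [-0.0, 0.0, -1.0]]
ft_force: [-0.0, -0.6, 0.7]
width: 0.749
finger_force: 0.0
```

```bash
python3 look.py w5 screen_mid; python3 -c "
import cv2
cv2.imwrite('pics/w5c.png',cv2.imread('pics/w5.png')[:, 150:490])"
```

```text
7.675 [ 0.5128 -0.1716  0.1739] [[-0.9996487877923821, -0.02650084007299855, 8.087426034719356e-05], [-0.026500833999237663, 0.9996487883910085, 7.527106553488023e-05], [-8.284060283801494e-05, 7.310139406949298e-05, -0.9999999938968104]] [ -4.5562  21.178   24.0117 111.6193 -11.1662  49.4302 116.8348]
screen_mid []
```

View pics/w5c.png

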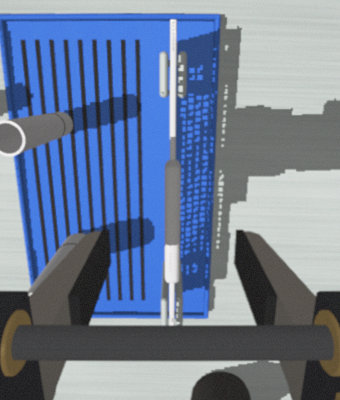

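The screen is vertical between the open fingers, with the grip at crop rows 160–283. I'll descend and grip.

>>> {"op": "step_arm", "data": {"series": [[-0.5,[0,0,-0.2],0],[-0.5,[0,0,-0.4],0],[-0.5,[0,0,-0.51],0],[-0.5,[0,0,-0.51],0],[0.2,[0,0,-0.51],0]], "force": 40}}

```text
t: 8.4
tool_pos: [0.5132, -0.172, 0.1134]
orientation: [[-1.0, -0.026, 0.002], [-0.026, 1.0, -0.0], [-0.002, -0.0, -1.0]]
ft_force: [0.4, -0.2, 0.5]
width: 0.662
finger_force: 0.0
```

>>> {"op": "step_arm", "data": {"series": [[1,[0,0,0],0],[1,[0,0,0],0],[1,[0,0,0],0],[1,[0,0,0],0],[1,[0,0,0],0]]}}

```text
t: 9.02
tool_pos: [0.5125, -0.1718, 0.1124]
orientation: [[-1.0, -0.026, 0.0], [-0.026, 1.0, 0.0], [-0.0, 0.0, -1.0]]
ft_force: [-0.5, 0.0, -0.6]
width: 0.12
finger_force: 0.0
```

>>> {"op": "step_arm", "data": {"series": [[1,[0,0,0],0],[1,[0,0,0],0],[1,[0,0,0.1],0],[1,[0,0,0.25],0],[1,[0,0,0.4],0]]}}

```text
t: 9.65
tool_pos: [0.5126, -0.1719, 0.1619]
orientation: [[-1.0, -0.026, 0.001], [-0.026, 1.0, -0.0], [-0.001, -0.0, -1.0]]
ft_force: [1.2, 0.2, -3.3]
width: 0.106
finger_force: 40.0
```

>>> {"op": "step_arm", "data": {"series": [[1,[0,0,0.2],0],[1,[0,0,0.4],0],[1,[0,0,0.6],0],[1,[0,0,0.8],0],[1,[0,0,1],0]]}}

```text
t: 10.28
tool_pos: [0.5122, -0.1719, 0.2824]
orientation: [[-1.0, -0.026, 0.001], [-0.026, 1.0, -0.0], [-0.001, -0.0, -1.0]]
ft_force: [-0.3, 0.3, -3.6]
width: 0.104
finger_force: 40.0
```

```bash
python3 look.py w6; python3 -c "
from h import *
im=read_camera('side');cv2.imwrite('pics/s6.png',im[:,:,::-1])
a=cv2.resize(im[100:330,200:440,::-1],(480,460));b=cv2.imread('pics/w6.png')[:,170:480]
b=cv2.resize(b,(310,400));c=np.zeros((460,310,3),np.uint8);c[:400]=b
cv2.imwrite('pics/c6.png',np.hstack([a,c]))"
```

```text
10.275 [ 0.5122 -0.1719  0.2824] [[-0.9996680877499052, -0.025738489648329522, 0.001115564910870814], [-0.025738547638515116, 0.9996687079965804, -3.765511516717435e-05], [-0.001114226147344591, -6.635563757548408e-05, -0.9999993770483171]] [ -7.0382  13.5004  26.1243 105.6587  -6.689   62.2766 113.0482]
```

View pics/c6.png

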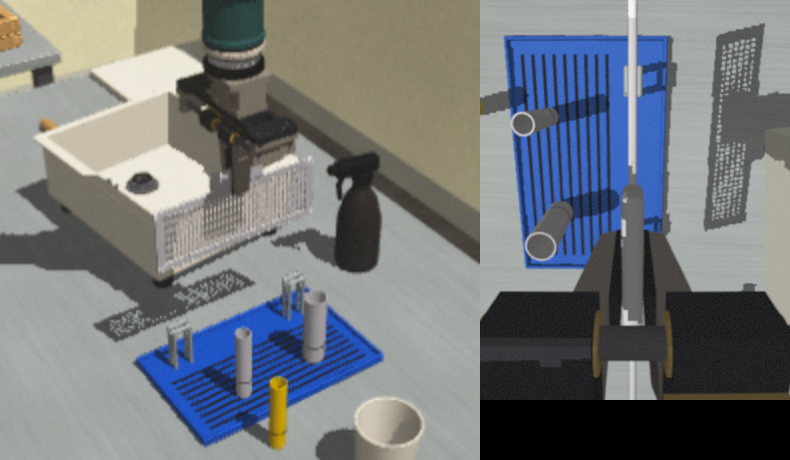

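The screen is held square and level, clear of the drainer. I'll check its centring in the jaws numerically and find the bottle's position.

Run:
```python
from h import *
L=lambda n:(lambda z:(z["K"],z["D"],z["R"],z["t"]))(np.load(n+".npz"))
C=L("w6")
for dx in(-.045,-.04,-.035,-.125):
    for z in(.2824+.0125,.2824-.0125): print(dx,z,proj(C,[.5122+dx,-.1719+dx*.026,z]))
im=cv2.imread("pics/w6.png").astype(int);print(im[170:205,318:326,1])
S,T=P("side"),P("top");print(tri([(S,(377,190)),(T,(340,160))]))
for n in("side","top"):print([(d["at"],d["p"]) for d in (read_camera(n),landmark_of("sprayer_mid",n))[1]])
```

```text
-0.045 0.2949 [[322.27256666 183.21752888]]
-0.045 0.2699 [[322.22980081 170.3122745 ]]
-0.04 0.2949 [[322.26318881 194.55500835]]
-0.04 0.2699 [[322.22213306 180.1382427 ]]
-0.035 0.2949 [[322.25398685 205.6692956 ]]
-0.035 0.2699 [[322.21458915 189.80010035]]
-0.125 0.2949 [[322.44900088 -32.20402051]]
-0.125 0.2699 [[322.37083467 -11.44777058]]
[[101 104 106 122 162 196 191 161]
 [102 106 111 118 162 195 189 162]
 [103 102 104 116 159 192 186 156]
 [105 106 111 115 143 162 156 137]
 [103 107 108 112 117 122 117 107]
 [102 100 110 107 110 110 107  98]
 [106 102 107 114 108 108 106  98]
 [101 104 110 109 112 111 104 105]
 [101 101 112 108 109 108 105 104]
 [101 103 107 110 112 107 106 104]
 [101 105 106 108 112 111 105 104]
 [ 98 106 107 110 109 109 101 102]
 [106 106 110 111 109 106 103 103]
 [ 99 101 108 107 109 106 104 104]
 [ 98  97 102 104  99  97  97  92]
 [ 91  91  89  89  93  96  89  96]
 [ 91  92  91  91  91  90  92  92]
 [ 94  89  94  92  93  89  93  91]
 [ 92  88  89  90  91  90  95  91]
 [ 90  91  91  88  91  91  88  90]
 [ 91  93  94  91  92  91  90  93]
 [ 92  88  89  93  92  92  95  90]
 [ 96  95  91  92  93  90  90  92]
 [ 91  93  92  93  92  91  92  87]
 [ 90  91  94  91  91  95  93  90]
 [ 94  95  95  91  91  94  91  93]
 [ 93  92  93  93  96  96  95  94]
 [101  92  98  98  98  99  97  96]
 [105  99 103  99 101  97  98 104]
 [105 100 102 104 100 105 103 101]
 [106 105 106 103 105 102 106 103]
 [100 105 105 103 103 105 104 105]
 [105 104 103 105 105 106 103 103]
 [100 104 102 105 105 100 101 105]
 [105 102 106 102 102 106 105  97]]
(array([ 0.75678208, -0.10742486,  0.16359959]), [0.007758023895368598, 0.007758023895368485])
[([379.8, 207.0], 0.76)]
[([337.2, 156.8], 0.67)]
```

The grip is within about 1 mm of the jaw centre. The bottle is at (0.757, -0.107), so I'll move in y first.

>>> {"op": "step_arm", "data": {"series": [[1,[0,0.15,0.1],0],[1,[0,0.35,0.15],0],[1,[0,0.6,0.15],0],[1,[0,0.8,0.15],0],[1,[0,1,0.15],0]]}}

```text
t: 11.2
tool_pos: [0.5118, -0.0509, 0.2972]
orientation: [[-1.0, -0.026, -0.002], [-0.026, 1.0, -0.0], [0.002, -0.0, -1.0]]
ft_force: [0.0, -1.1, -3.1]
width: 0.105
finger_force: 40.0
```

>>> {"op": "step_arm", "data": {"series": [[1,[0.05,0.25,0],0.02],[1,[0.15,0.5,0],0.05],[1,[0.25,0.75,0],0.08],[1,[0.35,0.9,0],0.08],[1,[0.4,1,0],0.08]]}}

```text
t: 11.82
tool_pos: [0.5614, 0.0694, 0.298]
orientation: [[-0.988, -0.152, -0.0], [-0.152, 0.988, -0.001], [0.0, -0.001, -1.0]]
ft_force: [0.4, -0.0, -3.0]
width: 0.105
finger_force: 40.0
```

>>> {"op": "step_arm", "data": {"series": [[1,[0.1,0.2,0],0],[1,[0.15,0.4,0],0],[1,[0.17,0.55,0],0],[1,[0.17,0.58,0],0],[1,[0.17,0.58,0],0]]}}

```text
t: 12.45
tool_pos: [0.5806, 0.1375, 0.2983]
orientation: [[-0.989, -0.151, -0.0], [-0.151, 0.989, -0.001], [0.0, -0.001, -1.0]]
ft_force: [-0.3, -0.5, -4.0]
width: 0.105
finger_force: 40.0
```

```bash
python3 look.py w7 guide_top
python3 - <<'E'
from h import *
im=read_camera("top");im2=read_camera("side")
cv2.imwrite("pics/t7.png",im[:,:,::-1]);cv2.imwrite("pics/s7.png",im2[:,:,::-1])
a=cv2.resize(cv2.imread("pics/w7.png")[:330,180:480],None,fx=1.6,fy=1.6,interpolation=3)
b=cv2.resize(im2[130:250,210:360,::-1],None,fx=2,fy=2,interpolation=3)
c=np.zeros((a.shape[0],300,3),np.uint8);c[:240]=b
t=cv2.resize(im[155:275,200:330,::-1],None,fx=2,fy=2,interpolation=3);c[250:250+t.shape[0],:260]=t
cv2.imwrite("pics/c7.png",np.hstack([a,c]))
E
```

```text
12.45 [0.5806 0.1375 0.2983] [[-0.9885229027335599, -0.15107081447280374, -0.00028246369846386985], [-0.1510706434373931, 0.9885228152370501, -0.0005517673687433946], [0.0003625777562034626, -0.0005027627083092424, -0.9999998078834966]] [-28.5202  18.2606  15.188   96.3363  -5.1219  66.1091  86.7057]
guide_top [([322.1, 180.5], 0.58)]
```

View pics/c7.png

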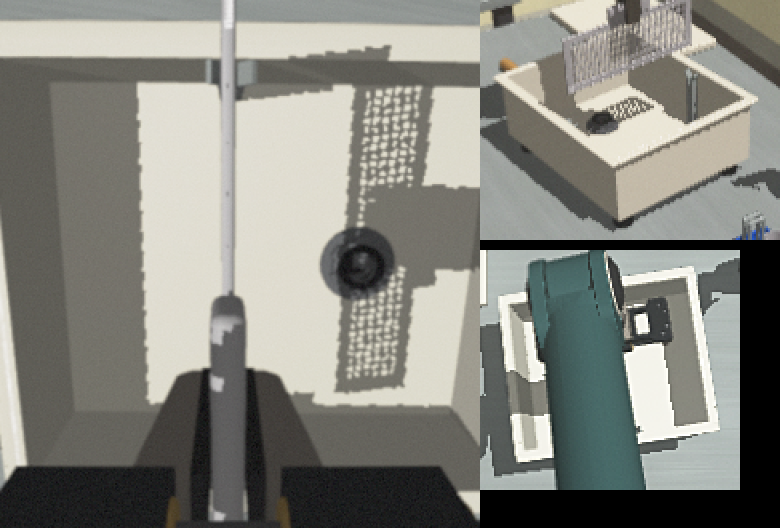

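The screen is lined up over the guide: guide centre at crop column 232, screen at 228. I'll lower it.

>>> {"op": "step_arm", "data": {"series": [[1,[0,0.01,-0.15],0],[1,[0,0.01,-0.3],0],[1,[0,0.01,-0.42],0],[1,[0,0.01,-0.54],0],[1,[0,0.01,-0.64],0]]}}

```text
t: 13.28
tool_pos: [0.5809, 0.1386, 0.2205]
orientation: [[-0.989, -0.151, -0.0], [-0.151, 0.989, -0.001], [0.0, -0.0, -1.0]]
ft_force: [-0.0, -0.1, -3.2]
width: 0.106
finger_force: 40.0
```

>>> {"op": "step_arm", "data": {"series": [[1,[0,0,-0.1],0],[1,[0,0,-0.2],0],[1,[0,0,-0.3],0],[1,[0,0,-0.4],0],[1,[0,0,-0.5],0]]}}

```text
t: 13.9
tool_pos: [0.581, 0.1389, 0.1609]
orientation: [[-0.989, -0.151, 0.0], [-0.151, 0.989, -0.0], [-0.0, -0.0, -1.0]]
ft_force: [0.6, -1.8, -3.0]
width: 0.108
finger_force: 40.0
```

>>> {"op": "step_arm", "data": {"series": [[1,[0,0,-0.04],0],[1,[0,0,-0.08],0],[1,[0,0,-0.12],0],[1,[0,0,-0.15],0],[1,[0,0,-0.16],0]]}}

```text
t: 14.52
tool_pos: [0.5809, 0.139, 0.1423]
orientation: [[-0.989, -0.151, 0.0], [-0.151, 0.989, -0.0], [-0.0, -0.0, -1.0]]
ft_force: [-0.2, -1.4, -1.5]
width: 0.106
finger_force: 40.0
```

>>> {"op": "step_arm", "data": {"series": [[1,[0,0,-0.01],0],[1,[0,0,-0.02],0],[1,[0,0,-0.02],0],[1,[0,0,-0.02],0],[1,[0,0,-0.02],0]]}}

```text
t: 15.15
tool_pos: [0.581, 0.139, 0.14]
orientation: [[-0.989, -0.151, 0.0], [-0.151, 0.989, 0.0], [-0.0, 0.0, -1.0]]
ft_force: [0.9, -2.4, -3.5]
width: 0.108
finger_force: 40.0
```

>>> {"op": "step_arm", "data": {"series": [[1,[0,0,-0.01],0],[1,[0,0,-0.02],0],[1,[0,0,-0.03],0],[1,[0,0,-0.03],0],[1,[0,0,-0.03],0]]}}

```text
t: 15.78
tool_pos: [0.5813, 0.1391, 0.1394]
orientation: [[-0.989, -0.151, 0.001], [-0.151, 0.989, 0.001], [-0.001, 0.001, -1.0]]
ft_force: [-6.6, -2.9, 16.0]
width: 0.111
finger_force: 40.0
```

It's standing on the floor (16 N reaction). I'll release and retreat toward the pipe.

>>> {"op": "step_arm", "data": {"series": [[0,[0,0,0.02],0],[0,[0,0,0.02],0],[0,[0,0,0.02],0],[0,[0,0,0.02],0],[0,[0,0,0.02],0]]}}

```text
t: 16.4
tool_pos: [0.5808, 0.1391, 0.1386]
orientation: [[-0.989, -0.151, -0.0], [-0.151, 0.989, -0.0], [0.0, 0.0, -1.0]]
ft_force: [-0.6, -0.3, 0.7]
width: 0.496
finger_force: 0.0
```

>>> {"op": "step_arm", "data": {"series": [[0,[0,0,0.1],0],[0,[0,0,0.25],0],[0,[0,0,0.5],0],[0,[0,0,0.75],0],[0,[0,0,1],0]]}}

```text
t: 17.02
tool_pos: [0.5812, 0.139, 0.2615]
orientation: [[-0.989, -0.151, 0.002], [-0.151, 0.989, 0.001], [-0.002, 0.0, -1.0]]
ft_force: [-0.0, -0.6, -1.0]
width: 0.5
finger_force: 0.0
```

>>> {"op": "step_arm", "data": {"series": [[-0.3,[0,0,0.3],0],[-0.3,[0,0,0.6],0],[-0.3,[0,0,0.9],0],[-0.3,[0,0,1],0],[-0.3,[0,0,1],0]]}}

```text
t: 17.65
tool_pos: [0.5809, 0.139, 0.3795]
orientation: [[-0.989, -0.151, 0.001], [-0.151, 0.989, 0.001], [-0.002, 0.0, -1.0]]
ft_force: [0.0, 0.2, 0.3]
width: 0.647
finger_force: 0.0
```

```bash
python3 look.py w8 screen_mid guide_foot collet_mouth
python3 - <<'E'
from h import *
np.set_printoptions(precision=4,suppress=True)
C=P("wrist")
print("expected screen_mid px",proj(C,[.582,.139,.095]))
r=outline_of("screen_mid","wrist")
for d in r[:1]:
    ys,xs=np.nonzero(d["region"]);print(d["p"],xs.min(),xs.max(),ys.min(),ys.max())
u=np.array([.989,.151,0])
print("ends z=.13",proj(C,[np.array([.582,.139,.13])+k*u for k in(-.125,.125)]),"grip top z .155",proj(C,[np.array([.582,.139,.155])+k*u for k in(-.04,.04)]))
for c in("side","top"):
    read_camera(c);print(c,[(d["at"],d["p"]) for d in landmark_of("screen_mid",c)],proj(P(c),[.582,.139,.095]))
    for d in find_in("overflow_mid",c): print("ovf",d["at"],d["p"])
E
```

```text
17.65 [0.5809 0.139  0.3795] [[-0.9885241944180327, -0.15105596499676838, 0.0014186222452787155], [-0.1510551677859804, 0.988525117924642, 0.0006538480114234469], [-0.0015011113646314152, 0.00043205435747871283, -0.9999987799961074]] [-29.1518  15.2196  15.7564  89.8589  -4.2416  75.4184  85.8296]
screen_mid []
guide_foot [([320.7, 154.4], 0.77)]
collet_mouth [([390.7, 156.0], 0.8)]
expected screen_mid px [[321.9584 161.0838]]
0.72 318 326 83 223
ends z=.13 [[322.0577  55.197 ]
 [321.8529 260.5366]] grip top z .155 [[321.9715 135.4081]
 [321.9028 204.7117]]
side [([288.3, 192.6], 0.57)] [[286.9374 190.0948]]
ovf [320.6, 283.2] 0.83
ovf [290.4, 190.0] 0.71
ovf [339.4, 302.1] 0.69
top [([274.1, 213.7], 0.64)] [[272.88   211.3592]]
ovf [415.0, 245.7] 0.56
ovf [385.8, 243.1] 0.51
```

Screen placement matches the expected pixels to within 1–2 px. Now the pipe.

>>> {"op": "step_arm", "data": {"series": [[-0.3,[-0.1,-0.3,0],-0.02],[-0.3,[-0.2,-0.5,0],-0.05],[-0.3,[-0.3,-0.7,0],-0.08],[-0.3,[-0.4,-0.9,0],-0.1],[-0.3,[-0.4,-1,0],-0.1]]}}

```text
t: 18.82
tool_pos: [0.5322, 0.0173, 0.3793]
orientation: [[-1.0, 0.007, 0.001], [0.007, 1.0, 0.001], [-0.001, 0.001, -1.0]]
ft_force: [0.1, 0.3, -0.1]
width: 0.652
finger_force: 0.0
```

>>> {"op": "step_arm", "data": {"series": [[-0.3,[-0.1,-0.3,0],0],[-0.3,[-0.2,-0.5,0],0],[-0.3,[-0.3,-0.7,0],0],[-0.3,[-0.4,-0.9,0],0],[-0.3,[-0.4,-1,0],0]]}}

```text
t: 19.45
tool_pos: [0.4848, -0.1021, 0.3791]
orientation: [[-1.0, 0.006, 0.001], [0.006, 1.0, 0.0], [-0.001, 0.0, -1.0]]
ft_force: [0.5, -0.3, 0.3]
width: 0.649
finger_force: 0.0
```

>>> {"op": "step_arm", "data": {"series": [[-0.1,[-0.1,-0.3,-0.1],0],[-0.1,[-0.2,-0.5,-0.3],0],[-0.1,[-0.2,-0.7,-0.4],0],[-0.1,[-0.2,-0.9,-0.5],0],[-0.1,[-0.2,-1,-0.5],0]]}}

```text
t: 20.08
tool_pos: [0.4611, -0.2215, 0.318]
orientation: [[-1.0, 0.006, -0.002], [0.006, 1.0, -0.0], [0.002, -0.0, -1.0]]
ft_force: [-0.1, -0.4, 0.5]
width: 0.553
finger_force: 0.0
```

```bash
python3 look.py w9 overflow_mid
python3 - <<'E'
from h import *
np.set_printoptions(precision=4,suppress=True)
L=lambda n:(lambda z:(z["K"],z["D"],z["R"],z["t"]))(np.load(n+".npz"))
C=L("w9");im=cv2.imread("pics/w9.png")
p=proj(C,[[.4599,-.2734,.117],[.4599,-.2734,.062],[.5841,-.2633,.117]]);print(p)
for d in outline_of("overflow_mid","wrist"):
    ys,xs=np.nonzero(d["region"]);print(d["p"],d["at"],xs.min(),xs.max(),ys.min(),ys.max(), im[ys,xs].mean(0))
x,y=p[0].astype(int);h=cv2.cvtColor(im,cv2.COLOR_BGR2GRAY)
print(h[y-24:y+26:2,x-30:x+32:3])
m=(cv2.inRange(im,(100,100,100),(255,255,255)))
A,B,E=L("w1"),L("w2"),L("w8");print("mouth",tri([(A,(361.5,157.5)),(B,(440,168)),(E,(390.7,156))]))
print("yellow",tri([(L("w3"),(91,131)),(L("w4"),(180,128))]))
E
```

```text
20.075 [ 0.4611 -0.2215  0.318 ] [[-0.9999821068197392, 0.005758237897719063, -0.0016213379256158015], [0.005758280716003655, 0.9999834207277967, -2.1742366521938057e-05], [0.0016211858472940342, -3.1078096393083636e-05, -0.9999986853944361]] [ -6.3973   8.5015  31.8845 106.8637  -4.8565  66.0631 116.855 ]
overflow_mid [([201.7, 155.2], 0.98), ([278.2, 161.5], 0.71)]
[[273.5609 172.744 ]
 [279.7518 162.7599]
 [287.05   276.0653]]
0.83 [196.0, 156.3] 177 224 142 175 [ 60.1809 115.7234 131.4404]
0.76 [279.8, 164.2] 263 291 149 183 [113.131  110.6246 110.9776]
[[103 101  82  56 108 110  70  90 110  76  91 109  80  96  83  51  51  63
   45  44  63]
 [166 176 110  57 105 105  78  93 108  74  90 108  93  89  93  86  47  62
   50  47  62]
 [181 183 113  57 105 113  80  88 109  83  86 105  96  95  90  98  64  54
   51  45  59]
 [182 185 121  57 107 111  87  82 107  90  84 101 101  98  98  87  76  56
   52  50  58]
 [182 185 132  58 105 109  93  84 104  93  92  99  99  97  93  89  81  61
   52  38  60]
 [185 182 135  60 104 108  93  80 107 104 101 100  98 101  93  92  74  54
   58  59  88]
 [
[... 1192 characters left out ...]
 108  63 102 105  60 101 105  59 101
  103  53 103]
 [185 185 184 120  54  98 111  74  87 106  65  97 104  62 102 105  58 104
  105  54 102]
 [180 181 183 130  55  81 108  77  88 109  71  88 110  64  95 105  62 101
  106  57 101]
 [182 181 182 135  62  82 110  85  83 109  74  89 108  67  91 107  62 103
  104  59 102]
 [181 182 183 138  63  84 108  87  81 107  82  87 110  73  92 105  64  98
  107  60 103]
 [184 182 186 143  66  84 104  94  81 109  86  85 107  75  88 107  70  95
  102  59 101]]
mouth (array([0.5679, 0.236 , 0.0571]), [0.0007740416209308524, 0.0007513335629415682, 0.0015083974763795277])
yellow (array([ 0.4524, -0.3691,  0.1053]), [0.0008449505017550298, 0.0008449505017550204])
```

Prediction and picture agree: ring centre (273,173). I'll descend on the pipe.

>>> {"op": "step_arm", "data": {"series": [[-0.1,[-0.01,-0.25,0],0],[-0.1,[-0.01,-0.43,-0.2],0],[-0.1,[-0.01,-0.43,-0.5],0],[-0.1,[-0.01,-0.43,-0.8],0],[-0.1,[-0.01,-0.43,-1],0]]}}

```text
t: 20.85
tool_pos: [0.4602, -0.2709, 0.1977]
orientation: [[-1.0, 0.003, -0.0], [0.003, 1.0, 0.001], [0.0, 0.001, -1.0]]
ft_force: [-0.8, 0.6, -0.0]
width: 0.553
finger_force: 0.0
```

>>> {"op": "step_arm", "data": {"series": [[-0.1,[0,0,-0.25],0],[-0.1,[0,0,-0.5],0],[-0.1,[0,0,-0.7],0],[-0.1,[0,0,-0.85],0],[-0.1,[0,0,-0.88],0]]}}

```text
t: 21.48
tool_pos: [0.4598, -0.2717, 0.0925]
orientation: [[-1.0, 0.004, -0.001], [0.004, 1.0, 0.001], [0.001, 0.001, -1.0]]
ft_force: [-0.6, -0.1, 0.6]
width: 0.552
finger_force: 0.0
```

>>> {"op": "step_arm", "data": {"series": [[1,[0,0,0],0],[1,[0,0,0],0],[1,[0,0,0],0],[1,[0,0,0],0],[1,[0,0,0],0]], "force": 40}}

```text
t: 22.1
tool_pos: [0.4602, -0.2728, 0.0938]
orientation: [[-1.0, 0.005, 0.001], [0.005, 1.0, -0.0], [-0.001, -0.0, -1.0]]
ft_force: [-0.6, 0.9, 5.4]
width: 0.231
finger_force: 40.0
```

>>> {"op": "step_arm", "data": {"series": [[1,[0,0,0.05],0],[1,[0,0,0.2],0],[1,[0,0,0.45],0],[1,[0,0,0.75],0],[1,[0,0,1],0]]}}

```text
t: 22.72
tool_pos: [0.4597, -0.2729, 0.2155]
orientation: [[-1.0, 0.006, 0.001], [0.006, 1.0, -0.001], [-0.001, -0.001, -1.0]]
ft_force: [0.8, -0.2, -0.9]
width: 0.232
finger_force: 40.0
```

>>> {"op": "step_arm", "data": {"series": [[1,[0.1,0.2,0.25],0],[1,[0.15,0.4,0.5],0],[1,[0.2,0.6,0.65],0],[1,[0.2,0.8,0.65],0],[1,[0.2,1,0.65],0]]}}

```text
t: 23.35
tool_pos: [0.4835, -0.152, 0.2925]
orientation: [[-1.0, 0.006, 0.001], [0.006, 1.0, -0.0], [-0.001, 0.0, -1.0]]
ft_force: [0.6, -0.6, -0.0]
width: 0.23
finger_force: 40.0
```

```bash
python3 look.py w10 overflow_mid
python3 - <<'E'
from h import *
np.set_printoptions(precision=4,suppress=True)
s=get_state();C=P("wrist");p=np.array(s["tool_pos"]);R=np.array(s["orientation"])
print(s["width"],s["finger_force"],s["ft_force"])
print("top ring, mid, foot expected",proj(C,[p+[0,0,.0245],p-[0,0,.0305],p-[0,0,.0855]]))
im=cv2.imread("pics/w10.png")
for d in outline_of("overflow_mid","wrist")[:2]:
    m=d["region"];ys,xs=np.nonzero(m);print(d["p"],d["at"],xs.min(),xs.max(),ys.min(),ys.max())
for c in("side","top"):
    read_camera(c)
    C=P(c);print(c,"exp",proj(C,[p+[0,0,.0245],p-[0,0,.0305],p-[0,0,.0855]]).tolist(),[(d["at"],d["p"]) for d in landmark_of("overflow_mid",c)])
    for d in outline_of("overflow_mid",c):
        ys,xs=np.nonzero(d["region"]);print(d["p"],xs.min(),xs.max(),ys.min(),ys.max(),[xs[ys==r].mean() for r in (ys.min()+3,ys.max()-3)])
E
```

```text
23.35 [ 0.4835 -0.152   0.2925] [[-0.9999818371239642, 0.005850667410244654, 0.0014474505297499064], [0.0058506678523684115, 0.9999828846886556, -3.928864296196755e-06], [-0.0014474487426617997, 4.53975934554193e-06, -0.9999989524352152]] [-13.5782   9.2819  30.8322 109.4268  -5.3692  62.6082 109.0568]
overflow_mid [([132.5, 136.8], 0.9), ([322.7, 233.1], 0.75)]
0.23213844440922596 40.0001585483551 [ 0.3193  0.7949 -0.9583]
top ring, mid, foot expected [[322.3793 292.3119]
 [322.1422 239.1709]
 [322.0051 208.4204]]
0.79 [321.1, 260.4] 298 347 197 311
0.58 [126.0, 139.4] 95 163 127 159
side exp [[303.3523247785371, 178.2439597399109], [303.90182310241175, 196.13920005701047], [304.4296757764997, 213.22287324051018]] [([302.2, 195.8], 0.66), ([335.7, 307.3], 0.56)]
0.8 335 342 288 324 [np.float64(338.5), np.float64(338.0)]
0.47 300 308 194 213 [np.float64(304.0), np.float64(304.5)]
top exp [[361.4162147551143, 230.4407083133131], [359.3194082063286, 232.3782220024613], [357.4086261136754, 234.1432258542681]] []
```

Run:
```python
from h import *
np.set_printoptions(precision=1,suppress=True)
s=get_state();C=P("wrist");p=np.array(s["tool_pos"])
t=np.linspace(0,6.28,60)[:,None]
for dx in(-.004,0,.004):
  for r,z in((.009,-.0855),(.011,-.0795),(.011,.0245)):
    q=proj(C,p+np.hstack([dx+r*np.cos(t),r*np.sin(t),0*t+z]));print(dx,z,q.min(0),q.max(0))
im=cv2.imread("pics/w10.png");g=cv2.cvtColor(im,cv2.COLOR_BGR2GRAY)
print(g[190:320:2,[310,316,322,328,334]].T)
```

```text
-0.004 -0.0855 [309.9 191.6] [334.4 214.9]
-0.004 -0.0795 [306.9 191.3] [337.5 220.3]
-0.004 0.0245 [296.3 260.7] [348.2 306.3]
0 -0.0855 [310.  196.9] [334.4 219.9]
0 -0.0795 [307.  196.7] [337.4 225.4]
0 0.0245 [296.6 269.3] [348.  314.2]
0.004 -0.0855 [310.1 202.1] [334.3 224.9]
0.004 -0.0795 [307.1 202. ] [337.4 230.5]
0.004 0.0245 [296.8 277.8] [347.9 321.9]
[[102 101 100 100 102 103 116 118 105  94  81  75  91  89  91  94  93  93
   94  93  92  91  94  97  91  91  95  94  94  92  93  91  89  94  90  90
   94  91  93  94  98 107 101  96  91  93  94  90  90  91  91  93  91  90
   89  90  92  88  99 105 155 170 170 174 168]
 [105 102 100 100 100  93  89  96  88  73  93  94  93  95  92  94  91  93
   93  91  95  89  94  93  93  92  92  93  91  94  93  92  89  94  93  90
   89  92  92  98 105  96  94  90  89  91  92  90  94  90  91  89  88  92
   92  86  89  88  92  94 106 157 169 170 171]
 [ 99  98  99  98  96  94  97  92  80  94  93  96  94  94  95  93  95  95
   95  95  96  95  91  95  93  92  96  91  95  95  92  91  94  92  96  94
   94  94  92 101 106  94  94  93  96  95  93  95  91  92  93  92  89  93
   89  88  87  90  89  90 100 138 173 171 169]
 [ 99 101 100 101  96 100  90  98  87  76  96  97  94  98  94  94  91  93
   96  95  98  91  95  92  92  91  93  95  94  95  94  92  92  94  96  95
   93  97  91  98 108  99  93  92  94  90  93  94  87  92  90  92  91  92
   90  90  97  90  91  94 100 153 173 173 170]
 [ 96 101 104  98  98  98  95  93  91  93  80  74  88  95  92  95  94  92
   92  90  92  93  93  91  94  93  96  96  92  94  93  95  96  96  94  93
   89  95  96  93  98 105 100  90  89  93  89  89  93  93  91  90  90  89
   91  89  89  91  96 108 159 170 172 171 170]]
```

The pipe is centred and vertical in the jaws. I'll carry it to the fitting.

>>> {"op": "step_arm", "data": {"series": [[1,[0.05,0.2,0],0],[1,[0.1,0.4,0],0],[1,[0.15,0.6,0],0],[1,[0.2,0.8,0],0],[1,[0.2,1,0],0]]}}

```text
t: 24.42
tool_pos: [0.508, -0.0325, 0.2911]
orientation: [[-1.0, 0.006, -0.0], [0.006, 1.0, -0.0], [0.0, -0.0, -1.0]]
ft_force: [-0.5, -1.2, -1.5]
width: 0.232
finger_force: 40.0
```

>>> {"op": "step_arm", "data": {"series": [[1,[0.05,0.25,0],0],[1,[0.1,0.5,0],0],[1,[0.15,0.7,0],0],[1,[0.2,0.9,0],0],[1,[0.25,1,0],0]]}}

```text
t: 25.05
tool_pos: [0.538, 0.0882, 0.291]
orientation: [[-1.0, 0.005, -0.0], [0.005, 1.0, -0.0], [0.0, -0.0, -1.0]]
ft_force: [0.4, 0.5, -0.5]
width: 0.235
finger_force: 40.0
```

>>> {"op": "step_arm", "data": {"series": [[1,[0.05,0.25,0],0],[1,[0.1,0.5,0],0],[1,[0.15,0.7,0],0],[1,[0.2,0.9,0],0],[1,[0.25,1,0],0]]}}

```text
t: 25.68
tool_pos: [0.568, 0.2089, 0.291]
orientation: [[-1.0, 0.004, -0.0], [0.004, 1.0, -0.0], [0.0, -0.0, -1.0]]
ft_force: [-0.0, 0.0, -1.7]
width: 0.237
finger_force: 40.0
```

>>> {"op": "step_arm", "data": {"series": [[1,[0,0.12,0],0],[1,[0,0.24,-0.1],0],[1,[0,0.24,-0.3],0],[1,[0,0.24,-0.5],0],[1,[0,0.24,-0.6],0]]}}

```text
t: 26.3
tool_pos: [0.5667, 0.2361, 0.2172]
orientation: [[-1.0, 0.005, -0.002], [0.005, 1.0, -0.001], [0.002, -0.001, -1.0]]
ft_force: [0.5, -0.1, -0.7]
width: 0.233
finger_force: 40.0
```

```bash
python3 look.py w11 collet_mouth
python3 - <<'E'
from h import *
np.set_printoptions(precision=1,suppress=True)
s=get_state();C=P("wrist");p=np.array(s["tool_pos"])
print("foot axis",proj(C,p-[0,0,.0855]),"mouth at est",proj(C,[[.5675,.2371,.053],[.5675,.2371-.0145,.053],[.5675,.2371+.0145,.053]]))
m=None
for d in outline_of("collet_mouth","wrist")[:1]:
    ys,xs=np.nonzero(d["region"]);print(d["p"],xs.min(),xs.max(),ys.min(),ys.max())
g=cv2.cvtColor(cv2.imread("pics/w11.png"),cv2.COLOR_BGR2GRAY)
for r in range(130,216,6): print(r,g[r,276:372:4])
E
```

```text
26.3 [0.5667 0.2361 0.2172] [[-0.9999822528892168, 0.005463862683413631, -0.0023748918256498554], [0.005466772507634526, 0.9999843122840587, -0.0012204852018822437], [0.002368186005471268, -0.0012334465351372366, -0.9999964351459902]] [-38.7433  24.5677  17.1242  98.8911  -8.2929  57.9344  71.0406]
collet_mouth [([326.0, 185.5], 0.6)]
foot axis [[322.3 208.8]] mouth at est [[323.5 182.9]
 [308.5 183. ]
 [338.5 182.8]]
0.74 0 475 0 399
130 [224 225 225 226 224 226 223 225 224 224 225 224 224 223 225 226 222 222
 224 221 223 221 223 224]
136 [225 197 196 197 224 223 225 224 224 224 224 225 223 224 223 225 224 222
 224 224 223 224 224 223]
142 [119 116 120 122 226 224 225 224 225 223 224 225 223 223 224 224 224 223
 222 223 224 222 223 222]
148 [116 122 119 116 180 223 225 226 225 225 224 225 225 223 223 223 225 223
 223 223 223 224 222 224]
154 [118 117 116 118 177 225 224 225 213 142 109 112 111 112 107 108 190 224
 222 224 221 224 223 224]
160 [117 118 119 119 130 224 225 125 112 113  93  94 103  58  87  71 115 103
 223 224 223 222 222 116]
166 [121 117 117 117 119 222 115 113 104 10
[... 183 characters left out ...]
 115 108 110 114  44  22  34  21  57 103 109  47  44  63
  88 114 218 223 223 223]
184 [118 119 116 118 116 110 113 118  38  44  38  25  20  37  53  52  40  63
  72 175 223 224 224 223]
190 [117 119 114 121 117 119 115 100  56  24  41  44  49  54  53  34  51 101
 108 219 224 224 222 224]
196 [116 116 117 115 115 115 132 115 112  63  51  64  66  47  34  71 114 110
 219 224 223 223 223 223]
202 [125 115 116 117 118 116 180 223 136  95  85  89  88  88  86 110 167 221
 223 223 223 222 224 223]
208 [215 113 115 114 118 118 115 219 127  76  69  85  87  73  79 119 221 223
 222 222 225 221 222 221]
214 [178 116 118 173 221 221 225 224  73  88  88  86  86  85  88  76 224 221
 222 223 223 224 223 222]
```

>>> {"op": "step_arm", "data": {"series": [[1,[0.005,0.01,-0.15],0],[1,[0.005,0.01,-0.3],0],[1,[0.005,0.01,-0.45],0],[1,[0.005,0.01,-0.55],0],[1,[0.005,0.01,-0.62],0]]}}

```text
t: 27.08
tool_pos: [0.5681, 0.2373, 0.1437]
orientation: [[-1.0, 0.006, -0.001], [0.006, 1.0, -0.0], [0.001, -0.0, -1.0]]
ft_force: [-0.3, 0.4, 0.3]
width: 0.234
finger_force: 40.0
```

>>> {"op": "step_arm", "data": {"series": [[1,[0,0,-0.03],0],[1,[0,0,-0.06],0],[1,[0,0,-0.09],0],[1,[0,0,-0.1],0],[1,[0,0,-0.1],0]]}}

```text
t: 27.7
tool_pos: [0.5683, 0.2375, 0.1329]
orientation: [[-1.0, 0.005, 0.0], [0.005, 1.0, 0.0], [-0.0, 0.0, -1.0]]
ft_force: [0.4, 0.2, 0.3]
width: 0.229
finger_force: 40.0
```

>>> {"op": "step_arm", "data": {"series": [[1,[0,0,-0.02],0],[1,[0,0,-0.04],0],[1,[0,0,-0.06],0],[1,[0,0,-0.08],0],[1,[0,0,-0.08],0]], "force": 60}}

```text
t: 28.32
tool_pos: [0.5688, 0.2376, 0.1236]
orientation: [[-1.0, 0.005, 0.001], [0.005, 1.0, 0.001], [-0.001, 0.001, -1.0]]
ft_force: [0.9, -0.2, 2.2]
width: 0.227
finger_force: 60.0
```

>>> {"op": "step_arm", "data": {"series": [[1,[0,0,-0.03],0],[1,[0,0,-0.06],0],[1,[0,0,-0.09],0],[1,[0,0,-0.1],0],[1,[0,0,-0.1],0]]}}

```text
t: 28.95
tool_pos: [0.5686, 0.2375, 0.1112]
orientation: [[-1.0, 0.005, 0.001], [0.005, 1.0, 0.0], [-0.001, 0.0, -1.0]]
ft_force: [0.3, -0.1, 1.9]
width: 0.229
finger_force: 60.0
```

>>> {"op": "step_arm", "data": {"series": [[1,[0,0,-0.02],0],[1,[0,0,-0.04],0],[1,[0,0,-0.06],0],[1,[0,0,-0.07],0],[1,[0,0,-0.08],0]]}}

```text
t: 29.58
tool_pos: [0.5701, 0.2377, 0.1085]
orientation: [[-1.0, 0.006, 0.003], [0.006, 1.0, 0.003], [-0.003, 0.003, -1.0]]
ft_force: [-10.2, -6.0, 49.6]
width: 0.233
finger_force: 60.1
```

Bottomed: 50 N at exactly the expected height. I'll release and go straight up.

>>> {"op": "step_arm", "data": {"series": [[0.4,[0,0,0.02],0],[0.1,[0,0,0.02],0],[0,[0,0,0.02],0],[0,[0,0,0.02],0],[0,[0,0,0.02],0]]}}

```text
t: 30.2
tool_pos: [0.5681, 0.2373, 0.1035]
orientation: [[-1.0, 0.005, -0.001], [0.005, 1.0, -0.0], [0.001, -0.0, -1.0]]
ft_force: [-0.2, 0.3, 1.2]
width: 0.504
finger_force: 0.0
```

>>> {"op": "step_arm", "data": {"series": [[0,[0,0,0.1],0],[0,[0,0,0.3],0],[0,[0,0,0.5],0],[0,[0,0,0.75],0],[0,[0,0,1],0]]}}

```text
t: 30.82
tool_pos: [0.5684, 0.2374, 0.2258]
orientation: [[-1.0, 0.006, 0.001], [0.006, 1.0, 0.0], [-0.001, 0.0, -1.0]]
ft_force: [-0.1, 0.9, -0.3]
width: 0.503
finger_force: 0.0
```

>>> {"op": "step_arm", "data": {"series": [[0,[0,0,0.3],0],[0,[0,0,0.6],0],[0,[0,0,0.9],0],[0,[0,0,1],0],[0,[0,0,1],0]]}}

```text
t: 31.45
tool_pos: [0.5683, 0.2374, 0.3444]
orientation: [[-1.0, 0.005, 0.001], [0.005, 1.0, 0.001], [-0.001, 0.001, -1.0]]
ft_force: [-0.0, 0.0, -0.1]
width: 0.501
finger_force: 0.0
```

```bash
python3 look.py w12 overflow_mid screen_mid
python3 - <<'E'
from h import *
np.set_printoptions(precision=1,suppress=True)
C=P("wrist");t=np.linspace(0,6.28,90)[:,None]
im=cv2.imread("pics/w12.png");g=cv2.cvtColor(im,cv2.COLOR_BGR2GRAY)
for z in(.133,.139,.145):
    q=proj(C,np.hstack([.568+.011*np.cos(t),.2375+.011*np.sin(t),0*t+z]));print(z,q.min(0),q.max(0))
for d in outline_of("overflow_mid","wrist"):
    ys,xs=np.nonzero(d["region"]);print(d["p"],xs.min(),xs.max(),ys.min(),ys.max())
q=q.mean(0).astype(int)
for r in range(q[1]-26,q[1]+26,2): print(r,g[r,q[0]-28:q[0]+30:2])
for c in("side","top"):
    read_camera(c);Cc=P(c)
    print(c,"screen",[(d["at"],d["p"]) for d in landmark_of("screen_mid",c)],"pipe",[(d["at"],d["p"]) for d in landmark_of("overflow_mid",c)],proj(Cc,[[.582,.139,.095],[.568,.2375,.078],[.568,.2375,.133]]).tolist())
E
```

```text
31.45 [0.5683 0.2374 0.3444] [[-0.9999849288707603, 0.005417426701416127, 0.0008907969887728251], [0.005418006923784243, 0.9999851110875284, 0.0006502339867868363], [-0.0008872611308123398, 0.0006550505312792741, -0.9999993918380586]] [-39.9751  18.4891  18.5042  90.3569  -6.0877  72.0828  69.1971]
overflow_mid [([324.4, 157.1], 0.93)]
screen_mid [([241.6, 176.8], 0.76)]
0.133 [312.6 162.5] [332.7 182.2]
0.139 [312.4 163.6] [332.9 183.6]
0.145 [312.2 164.7] [333. 185.]
0.62 314 332 149 181
148 [118 115 117 124 181 116 108 103  99  99  53  40  43  45  63  50  39  27
  34  54  61  57  61  63 101 121 120 119 117]
150 [119 114 118 120 134 112 108 114 110  58  43  67  77  77  82  80  71  48
  26  36  54  59  60  58  86 119 117 117 118]
152 [118 119 115 117 115 110 112 114  88  36  53 101  99  89  85  89  82  81
  38  30  47  61  61  60  73 115 121 118 118]
154 [118 117 116 117 114 111 112 114  63  33  86 111 100  90  88  87  83  83
  54  16  34  55  62  63  71 119 117 116 123]
156 [118 119 117 115 112 113 111 109  55  29  90 111  99  85  84  84  86  86
  70  25  34  58  59  59  67 128 134
[... 2298 characters left out ...]
23
 222 222 222 221 223 225 221 221 223 222 222]
196 [118 131 219 222 223 223 223 223 222 222 223 224 223 221 222 223 222 222
 222 221 223 223 223 221 221 222 222 223 222]
198 [116 130 220 223 223 223 223 223 222 222 222 222 224 222 223 221 223 223
 223 220 221 221 222 222 223 223 222 221 223]
side screen [] pipe [([269.8, 182.1], 0.7), ([338.1, 304.7], 0.54)] [[286.93741405995746, 190.09481175509492], [270.1591319914728, 182.80018492297918], [269.1527535121914, 169.11446138172045]]
top screen [([273.7, 210.7], 0.63)] pipe [([243.8, 217.9], 0.63), ([413.6, 246.5], 0.55)] [[272.8799677011119, 211.3591787877374], [246.47563287861558, 216.31691884608534], [243.591857956971, 214.00550625391665]]
```

Ring rows 162–180 match a pipe top at z = 0.133, so it is fully seated. The screen is unchanged, so I'm handing in.

```bash
python3 -c "
from plant import *
print(job_done())"
```

```text
the job is handed in; nothing more can be done
None
```

The job is handed in at about 31 s of the 72 s: the screen stands on the tank floor in both guides, and the 22 mm pipe is bottomed upright in the drain fitting. Both are released, and I kept clear of the bystanders, though I did not measure them again at the end.

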